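Clip the tally hook to the bench eye

TASK

Put the workshop's wooden-handled tally away on its eye: take the snap hook, the one whose ring is closed by a sprung gate (not the open hook with the same handle), and push its gate against one leg of the steel eye on the bench until the leg has gone in and the gate has snapped shut behind it. Leave it hooked on and lying flat on the bench, let go, and leave the open hook where it lies.

Things in the scene. Friction and masses are not known exactly. Their poses are not given: they have to be found in the camera images.
- snap_hook: Snap hook lying flat: light-wood handle 100 x 28 x 26 mm (long, wide, high), aluminium ring of 10 mm bar at its front end. Origin: centre of the handle's underside; x along the handle to the ring, z up. Handle x -50 to 50. Ring bar z 0 to 10; bar centres: back x 50 (y -20 to 20), widening to sides y -42 and 42 from x 87 to 120; front x 132, its mouth y -26 to 26 shut by the gate. 0.15 kg.
- gate (a joint): Angle of the snap hook's gate (8 mm dark steel bar, 52 mm long, hinge at hook x 132, y -26), rad: 0 shut, to 1.45 swung in towards the handle; opens only inwards, springs shut, 1 to 4 N. A 10 mm bar entering along -x of the hook clears the gate when its centre is 58 mm past x 132 (at x 74) and meets the back bar at 72 mm; aim at y = 2, 12 mm either way is fine.
- eye_leg_left (a point): Axis of the eye's left leg, 20 mm above the bench. The eye: upside-down U of 10 mm steel bar fixed upright on a thin dark plate, two vertical legs 80 mm apart (axes), straight for 40 mm, then an arch, top 67 mm above the bench. x is square to the U's plane (roughly away from the robot), y from right to left leg, z up.
- eye_leg_right (a point): The same point on the right leg (80 mm from the left one, towards -y of the eye). Either leg will do.
- open_hook: Bystander to leave alone: the same wooden handle (same size and frame) with a plain open aluminium hook of one side only, without gate. Origin: centre of the handle's underside.
Things that resemble listed ones, but are neither listed nor needed, are in the scene too. Leave any purple or yellow look-alike of the snap_hook alone.

How it is judged:
At the end, for the whole second after the job is handed in: One leg of the eye stands inside the snap hook's ring (leg axis between x 56 and 128 mm and within 35 mm of the middle line of the hook), the gate is shut again (under 0.12 rad), and the hook lies flat on the bench (underside origin less than 10 mm up, tilted less than 10 degrees), at rest (((x of eye_leg_left in the frame of snap_hook between 0.056 and 0.128 m and y of eye_leg_left in the frame of snap_hook between -0.035 and 0.035 m) or (x of eye_leg_right in the frame of snap_hook between 0.056 and 0.128 m and y of eye_leg_right in the frame of snap_hook between -0.035 and 0.035 m)) and value of joint gate below 0.12 rad and height (world z) of snap_hook below 0.01 m and angle between snap_hook's own z axis and vertical below 0.17 rad and linear speed of snap_hook below 0.03 m/s); the robot touches nothing.
It fails at once if the open hook is moved more than 30 mm from where it lay (distance of open_hook from where it was at the start of the episode above 0.03 m).
It also fails if it takes over 51 s, if anything falls off the work surface, if the arm or the gripper's body presses on something with over 40 N, if the wrist force passes 120 N, or if a joint passes its speed limit or range.

ROBOT

A 7-joint arm with a two-finger parallel gripper is mounted at the origin on the work surface. World frame = base frame: x ahead of the robot, y to its left, z up, the work surface at z = 0. Lengths are in m, angles in rad, forces in N, time in s.
With the tool pointing down it reaches from about 0.35 to 0.9 m from the base axis. Payload 8.1 kg.
Tool frame: the origin (TCP) lies midway between the tips of the shut fingers; the grasp point (between the pads) lies 19 mm behind it; x points along the fingers, z is the direction in which the jaws open and shut, and the axes are right-handed (so a half turn about x gives the same grasp; the last joint's range is limited). The gripper opens to 92 mm and grips with 3 to 60 N. Pads are 19 mm wide; open, the fingers measure 130 mm over their backs; the gripper's body (75 mm by 190 mm) begins 47 mm behind the grasp point.
Start: joints at [1.237, 0.434, 0.025, 1.573, -0.012, 1.134, -0.075], TCP at [0.143, -0.608, 0.227] pointing down, gripper open.
Joint ranges: [-2.62, 2.62], [-0.44, 2.09], [-1.27, 1.32], [0.08, 2.57], [-1.32, 4.46], [0.12, 2], [-2.74, 2.74]. Speed limits (rad/s): [2.22, 2.22, 3.01, 3.01, 3.14, 3.14, 3.14].

INTERFACE

Orientations are given as a rotation vector (axis times angle).
In Python, from cell import arm gives the robot as it stands. The module is installed in compiled form; this text tells all that it offers.
- The arm moves only by the tool move_arm, never from a script. Its argument "steps" is text: rows parted by semicolons, each of 5 numbers parted by spaces: the shift along the tool's x, y, z in m, then the turn about the tool's x in rad, then the closure in counts, from 0 (fully open) to 255 (shut). A call has 1 to 10 rows; each row is the pose to reach, as a shift and turn from the pose commanded when the call began, along the tool's axes at that moment; what a row does not reach only later rows make up. A row lasts 1/12 s, in which the tool goes at most 41.7 mm and 7.16 degrees, less where a joint would pass 70% of its speed; a pose out of reach is approached as far as the arm can. A call with a gripper value outside its range is refused whole. The fingers move at their own pace and stop on an object; "squeeze" is the grip in N (left out, the last holds). Time passes only in rows, so rows that repeat a pose let the fingers close. It gives the time, the measured TCP pose, the force and the opening at its end, in the units of the state.
- arm.observe(): the state, without advancing time (a new reading comes with each control period).
- arm.get_image(name): name is "side" or "top" or "wrist"; returns a dict with "img" (384x512x3 uint8, blue, green, red), "z_map" (384x512 float32, m along the optical axis (not along the pixel's ray), 0 where there is no reading), "vfov" (degrees; the focal length in pixels is half the picture's height over the tangent of half this angle, whatever the lens; pixels are square), "cx", "cy" (the principal point, pixels), "extrinsics" (4x4, takes a point from camera to world coordinates). Camera axes: x right, y up, looking along -z (the intrinsics and any distortion apply to the point x, -y, -z); pixel columns grow to the right and rows downward; lengths in m; the calibration is good to about 2 mm. A picture is of the moment at which its call begins.
- arm.sign_off(): hands the job in, once; it reports no verdict.
The state is a dict: "clock": time; "joints": joint angles; "dq": joint speeds; "joint_efforts": joint torques, N m; "position": TCP position; "ee_rot": TCP orientation; "force": force on the tool from outside, world axes, zero at the start; "ft_torque": the same for the moment, N m; "width": opening from 0.0 (shut) to 1.0 (fully open).
Only numpy, scipy, OpenCV 4.12 (cv2) and the standard library are available. Lean on these libraries where they do the work, as an engineer would, in place of code of your own. Each camera call takes 0.05 s, during which the arm holds its last target.

## Working session

There is one attempt and no reset: what is moved stays moved. The work goes in short steps, Python scripts to look and compute and a tool call to move; the robot and the scene stay as the last step left them, time stands still between calls to the robot, and variables do not carry over. Pictures are saved under pics/ and viewed, and the job is handed in when it is done.

Besides the shell and the picture viewer there is one more tool, called after ">>>" by a JSON object that holds its "api" and its "payload", one argument or row to a line. move_arm: Moves the arm, as the interface text tells. Its arguments: {"type":"object","properties":{"steps":{"type":"string"},"squeeze":{"type":"number"}},"required":["steps"]}

```bash
mkdir -p pics; cat > h.py <<'E'
import numpy as np, cv2
from cell import arm
def grab(n,tag):
    d=arm.get_image(n); cv2.imwrite(f'pics/{tag}.png',d['img']); np.savez(f'{tag}.npz',**d); return d
def load(tag):
    return dict(np.load(f'{tag}.npz'))
def world(d,u,v,z=None):
    H=384; f=H/2/np.tan(np.radians(float(d['vfov']))/2)
    r=np.array([(u-d['cx'])/f,-(v-d['cy'])/f,-1.0]); E=d['extrinsics']
    if z is None:
        k=d['z_map'][int(round(v)),int(round(u))]; return (E@np.r_[r*k,1])[:3]
    w=E[:3,:3]@r; return E[:3,3]+w*(z-E[2,3])/w[2]
def pix(d,p):
    H=384; f=H/2/np.tan(np.radians(float(d['vfov']))/2)
    q=np.linalg.inv(d['extrinsics'])@np.r_[p,1]; return np.array([d['cx']+f*q[0]/-q[2], d['cy']-f*q[1]/-q[2]])
E
python3 - <<'E'
from h import *
print({k:(v if k!='joints' else list(v)) for k,v in arm.observe().items()})
for n in('side','top','wrist'):
    d=grab(n,n+'0'); print(n,d.keys(),d['vfov'],d['cx'],d['cy'],d['extrinsics'].round(3))
E
```

```text
{'clock': 0.0, 'joints': [np.float64(1.2373995623650542), np.float64(0.43525015565246167), np.float64(0.0249853899137748), np.float64(1.5740931385039494), np.float64(-0.011606231195451776), np.float64(1.134003085142639), np.float64(-0.0751094277766263)], 'dq': array([ 3.68158269e-04,  4.71525483e-04,  8.07787245e-04,  2.17576241e-03,
       -9.43597133e-04,  3.68791523e-04, -7.51600926e-05]), 'joint_efforts': array([-7.31313139e-04, -6.67846298e+01,  9.84004475e-01, -3.14457107e+01,
       -6.09160680e-02,  4.27979906e-02,  1.62244942e-04]), 'position': array([ 0.14279223, -0.60794222,  0.22592977]), 'ee_rot': array([ 1.03852469,  1.31091938, -1.03705329]), 'force': array([ 0.10083723, -0.68209671, -0.84598818]), 'ft_torque': array([-0.01685435,  0.01272231,  0.02657666]), 'width': 1.0001402285215735}
side dict_keys(['img', 'z_map', 'vfov', 'cx', 'cy', 'extrinsics']) 50.494773809126656 257.91530134366826 192.51786242849488 [[-0.912  0.277 -0.301  0.193]
 [-0.409 -0.591  0.695  0.597]
 [ 0.015  0.757  0.653  0.634]
 [ 0.     0.     0.     1.   ]]
top dict_keys(['img', 'z_map', 'vfov', 'cx', 'cy', 'extrinsics']) 42.28447391298933 246.70718498929068 196.3235791921697 [[-0.026  0.993 -0.113  0.306]
 [-1.    -0.024  0.016  0.014]
 [ 0.013  0.113  0.994  1.496]
 [ 0.     0.     0.     1.   ]]
wrist dict_keys(['img', 'z_map', 'vfov', 'cx', 'cy', 'extrinsics']) 63.89763524565015 258.1458629015839 194.2691958426028 [[ 0.228  0.938  0.261  0.213]
 [-0.974  0.22   0.06  -0.59 ]
 [-0.001 -0.268  0.963  0.384]
 [ 0.     0.     0.     1.   ]]
```

View pics/side0.png

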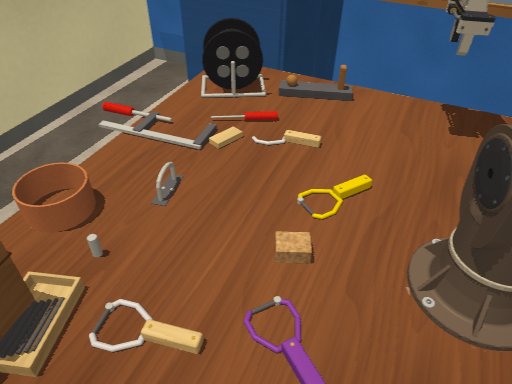

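View pics/top0.png

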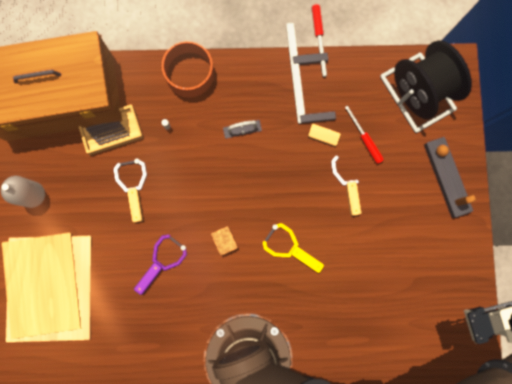

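View pics/wrist0.png

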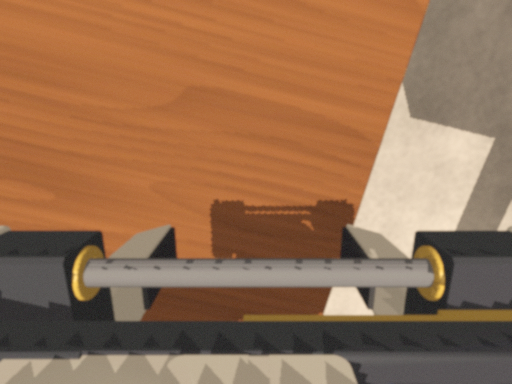

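Candidates: the snap hook with a wooden handle and dark gate, top (133,190) and side (145,325). The open hook is at top (352,185) and side (290,139). The purple look-alike is at top (160,262) and the yellow one at top (293,247). The eye is at top (243,129) and side (167,185). By the description I choose the one at top (133,190); next I check it in a close crop.

```bash
python3 - <<'E'
from h import *
t=load('top0'); s=load('side0')
a=cv2.resize(t['img'][145:235,95:175],None,fx=5,fy=5,interpolation=cv2.INTER_CUBIC)
b=cv2.resize(s['img'][285:365,80:215],None,fx=3,fy=3,interpolation=cv2.INTER_CUBIC)
c=cv2.resize(t['img'][110:150,210:275],None,fx=6,fy=6,interpolation=cv2.INTER_CUBIC)
e=cv2.resize(s['img'][150:215,140:195],None,fx=4,fy=4,interpolation=cv2.INTER_CUBIC)
o=np.zeros((600,800,3),np.uint8)
o[:450,:400]=a;o[:240,400:800]=np.pad(b[:240,:400],((0,0),(0,0),(0,0)));o[240:480,400:790]=c[:,:390]
cv2.imwrite('pics/crop.png',o); cv2.imwrite('pics/crope.png',e)
for n,d in(('t',t),('s',s)):
    print(n,[ (uv,world(d,*uv).round(3)) for uv in ([(135,205),(133,190),(131,221),(243,129),(226,250),(300,230),(60,200),(20,190),(480,330)] if n=='t' else [(172,335),(167,185),(157,200),(177,180),(293,240),(220,300),(380,300),(50,300),(480,120)])])
E
```

```text
t [((135, 205), array([0.455, 0.322, 0.028])), ((133, 190), array([0.501, 0.329, 0.022])), ((131, 221), array([0.41 , 0.339, 0.003])), ((243, 129), array([ 0.685, -0.004,  0.001])), ((226, 250), array([0.315, 0.055, 0.035])), ((300, 230), array([ 0.37 , -0.168,  0.003])), ((60, 200), array([0.478, 0.553, 0.002])), ((20, 190), array([0.494, 0.617, 0.128])), ((480, 330), array([ 0.116, -0.533,  0.334]))]
s [((172, 335), array([0.455, 0.33 , 0.025])), ((167, 185), array([ 0.696, -0.011, -0.   ])), ((157, 200), array([0.686, 0.045, 0.   ])), ((177, 180), array([ 0.684, -0.036,  0.002])), ((293, 240), array([0.347, 0.059, 0.033])), ((220, 300), array([ 0.425,  0.224, -0.001])), ((380, 300), array([ 0.158,  0.102, -0.   ])), ((50, 300), array([0.694, 0.358, 0.013])), ((480, 120), array([ 0.009, -0.677, -0.   ]))]
```

View pics/crop.png

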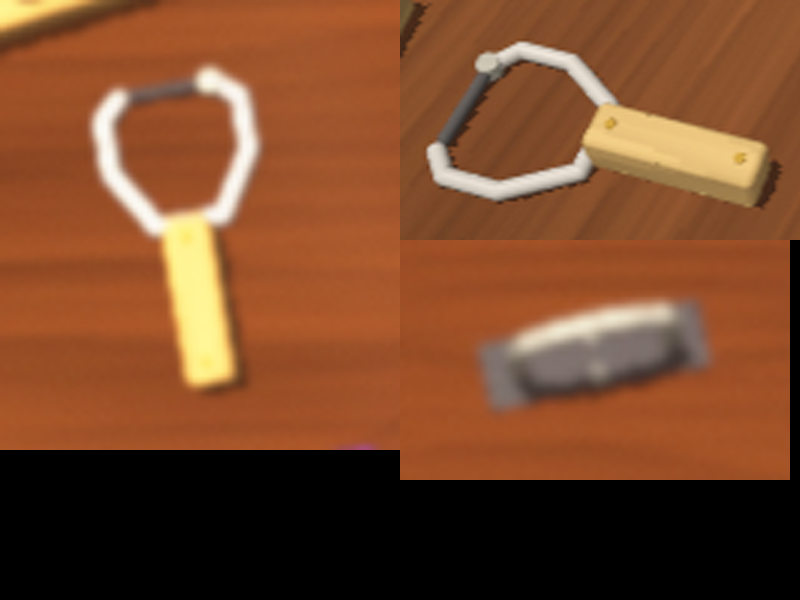

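View pics/crope.png

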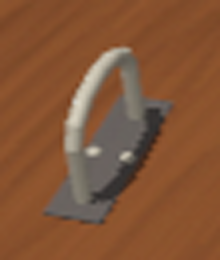

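The crop confirms it: a dark gate closes the ring front at top (130-205 px of the crop), with the hinge knob on the right. Next I measure the hook and eye poses.

```bash
cat >> h.py <<'E'
def cloud(d):
    H,W=d['z_map'].shape; f=H/2/np.tan(np.radians(float(d['vfov']))/2)
    v,u=np.mgrid[:H,:W]; z=d['z_map']
    p=np.stack([(u-d['cx'])/f*z,-(v-d['cy'])/f*z,-z,np.ones_like(z)],-1)@d['extrinsics'].T
    p=p[...,:3]; p[z==0]=np.nan; return p
E
python3 - <<'E'
from h import *
for n in('top0','side0'):
    d=load(n);P=cloud(d).reshape(-1,3);C=d['img'].reshape(-1,3)
    m=(abs(P[:,0]-.47)<.12)&(abs(P[:,1]-.33)<.1)
    h=P[m&(P[:,2]>.021)&(P[:,2]<.032)]
    r=cv2.minAreaRect((h[:,:2]*1000).astype(np.float32)); print(n,'handle',len(h),r)
    r2=P[m&(P[:,2]>.004)&(P[:,2]<.014)&(P[:,0]>.51)]
    print(' ring',len(r2),r2.min(0).round(3),r2.max(0).round(3),r2.mean(0))
    e=P[(abs(P[:,0]-.68)<.06)&(abs(P[:,1])<.08)&(P[:,2]>.006)]
    for lo,hi in((.006,.02),(.02,.038),(.038,.055),(.055,.08)):
        q=e[(e[:,2]>lo)&(e[:,2]<hi)]
        for s in(1,-1):
            k=q[(q[:,1]-0.005)*s>0]
            if len(k):print(' eye',lo,s,len(k),k.mean(0).round(4))
    print(' axis line',np.polyfit(e[:,1],e[:,0],1), e.max(0))
E
```

```text
top0 handle 279 ((456.125244140625, 325.30120849609375), (99.32024383544922, 28.726594924926758), 9.90860652923584)
 ring 378 [0.51  0.23  0.004] [0.59  0.429 0.014] [0.55311705 0.33401148 0.00736434]
 eye 0.006 1 48 [0.6826 0.041  0.0075]
 eye 0.006 -1 59 [ 0.6796 -0.0392  0.0079]
 eye 0.02 1 4 [0.6728 0.038  0.0298]
 eye 0.02 -1 5 [ 0.6888 -0.039   0.0276]
 eye 0.038 1 8 [0.6756 0.0384 0.0448]
 eye 0.038 -1 11 [ 0.69   -0.0383  0.0476]
 eye 0.055 1 39 [0.6803 0.0207 0.0613]
 eye 0.055 -1 45 [ 0.6874 -0.0165  0.0628]
 axis line [-0.03568359  0.68237807] [0.73910225 0.07792855 0.07208858]
side0 handle 967 ((459.3935852050781, 327.4375305175781), (99.78510284423828, 28.444324493408203), 9.111736297607422)
 ring 671 [0.51  0.295 0.004] [0.59  0.393 0.013] [0.55468818 0.34954058 0.00835183]
 eye 0.006 1 20 [0.6784 0.0431 0.0137]
 eye 0.006 -1 17 [ 0.694  -0.0354  0.012 ]
 eye 0.02 1 28 [0.6786 0.0425 0.0293]
 eye 0.02 -1 27 [ 0.6937 -0.0357  0.0282]
 eye 0.038 1 43 [0.6798 0.0386 0.0475]
 eye 0.038 -1 15 [ 0.6913 -0.0327  0.0463]
 eye 0.055 1 55 [0.6835 0.0201 0.061 ]
 eye 0.055 -1 38 [ 0.6886 -0.0119  0.0621]
 axis line [-0.18055655  0.68672599] [0.69967837 0.04694579 0.06767085]
```

```bash
cat >> h.py <<'E'
from scipy.spatial.transform import Rotation as R
def plan(p,yaw):
    """shift in tool axes (mm) and turn about tool x, so jaw axis z lies along hook y (yaw) ; p = TCP target"""
    o=arm.observe(); M=R.from_rotvec(o['ee_rot']).as_matrix()
    s=M.T@(np.array(p)-o['position'])
    zt=np.array([-np.sin(yaw),np.cos(yaw),0]); l=M.T@zt
    a=np.arctan2(-l[1],l[2]); a=(a+np.pi/2)%np.pi-np.pi/2
    print('pos',o['position'].round(4),'x',M[:,0].round(3),'y',M[:,1].round(3),'z',M[:,2].round(3),'shift mm',(s*1000).round(1),'turn',round(a,4),'F',o['force'].round(1),'w',round(o['width'],3),'t',o['clock'], 'j7',round(o['joints'][6],2))
E
python3 - <<'E'
from h import *
y=np.radians(9.5)
plan([0.5,-.2,.22],y)
plan([0.458-.01,.3265-.0015,.2],y)
E
```

```text
pos [ 0.1428 -0.6081  0.2261] x [-0.     0.001 -1.   ] y [ 0.974  0.229 -0.   ] z [ 0.229 -0.974 -0.001] shift mm [   6.5  441.  -315.6] turn 0.0649 F [ 0.5 -0.8  0.3] w 0.999 t 0.15 j7 -0.08
pos [ 0.1428 -0.6081  0.2261] x [-0.     0.001 -1.   ] y [ 0.974  0.229 -0.   ] z [ 0.229 -0.974 -0.001] shift mm [  27.1  510.4 -838.6] turn 0.0649 F [ 0.5 -0.8  0.3] w 0.999 t 0.15 j7 -0.08
```

>>> {"api": "move_arm", "payload": {
  "steps": "0 0.44 -0.32 0.065 0; 0 0.44 -0.32 0.065 0; 0 0.44 -0.32 0.065 0; 0 0.44 -0.32 0.065 0; 0 0.44 -0.32 0.065 0; 0 0.44 -0.32 0.065 0; 0 0.44 -0.32 0.065 0; 0 0.44 -0.32 0.065 0; 0 0.44 -0.32 0.065 0; 0 0.44 -0.32 0.065 0",
  "squeeze": 30
}}

```text
clock: 0.98
position: [0.4157, -0.291, 0.2268]
ee_rot: [1.086, 1.283, -1.086]
force: [1.1, -0.9, 0.2]
width: 1.001
```

```bash
python3 - <<'E'
from h import *
y=np.radians(9.5)
plan([0.458-.01,.3265-.0015,.16],y)
E
```

```text
pos [ 0.4157 -0.291   0.2268] x [-0. -0. -1.] y [ 0.986  0.165 -0.   ] z [ 0.165 -0.986  0.   ] shift mm [  66.7  133.4 -602.3] turn -0.0002 F [ 1.1 -0.9  0.2] w 1.001 t 0.9833 j7 -0.95
```

>>> {"api": "move_arm", "payload": {
  "steps": "0.06 0.133 -0.6 0 0; 0.06 0.133 -0.6 0 0; 0.06 0.133 -0.6 0 0; 0.06 0.133 -0.6 0 0; 0.06 0.133 -0.6 0 0; 0.06 0.133 -0.6 0 0; 0.06 0.133 -0.6 0 0; 0.06 0.133 -0.6 0 0; 0.06 0.133 -0.6 0 0; 0.06 0.133 -0.6 0 0"
}}

```text
clock: 1.82
position: [0.4363, 0.1232, 0.1861]
ee_rot: [1.087, 1.283, -1.086]
force: [1.1, 0.0, 0.1]
width: 0.998
```

```bash
python3 - <<'E'
from h import *
y=np.radians(9.5)
plan([0.458-.01,.3265-.0015,.16],y)
E
```

```text
pos [0.4363 0.1232 0.1861] x [ 0. -0. -1.] y [0.986 0.165 0.   ] z [ 0.165 -0.986  0.   ] shift mm [  26.1   44.7 -197.2] turn -0.0005 F [1.1 0.  0.1] w 0.998 t 1.8167 j7 -1.93
```

>>> {"api": "move_arm", "payload": {
  "steps": "0.026 0.045 -0.197 0 0; 0.026 0.045 -0.197 0 0; 0.026 0.045 -0.197 0 0; 0.026 0.045 -0.197 0 0; 0.026 0.045 -0.197 0 0; 0.026 0.045 -0.197 0 0; 0.026 0.045 -0.197 0 0; 0.026 0.045 -0.197 0 0"
}}

```text
clock: 2.48
position: [0.4483, 0.3225, 0.1597]
ee_rot: [1.085, 1.283, -1.087]
force: [0.7, -0.9, 1.0]
width: 0.996
```

```bash
python3 - <<'E'
from h import *
y=np.radians(9.5)
plan([0.458-.01,.3265-.0015,.004],y)
d=grab('wrist','wrist1')
P=cloud(d); m=(P[...,2]>.021)&(P[...,2]<.032)&(abs(P[...,0]-.46)<.1)&(abs(P[...,1]-.33)<.08)
print(m.sum(), cv2.minAreaRect((P[m][:,:2]*1000).astype(np.float32)))
s=load('side0')
E
```

```text
pos [0.4483 0.3225 0.1597] x [-0.001 -0.001 -1.   ] y [ 0.986  0.165 -0.001] z [ 0.165 -0.986  0.001] shift mm [155.7   0.2  -2.7] turn 0.0002 F [ 0.7 -0.9  1. ] w 0.996 t 2.4833 j7 -2.34
2839 ((459.176513671875, 327.2456359863281), (97.99777221679688, 27.96607780456543), 9.337178230285645)
```

View pics/wrist1.png

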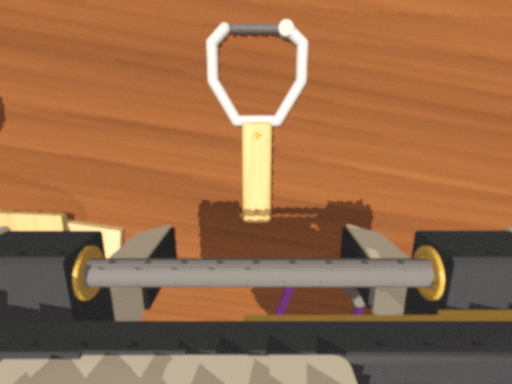

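The wrist view shows the hook straight ahead: handle at (257,170), gate at (257,28). Parts of the purple hook appear at (287,300) and (358,297), so I check that the right finger stays clear of it.

```bash
python3 - <<'E'
from h import *
for n in('top0','side0'):
    d=load(n);P=cloud(d);C=d['img'].astype(int)
    m=(C[...,1]<C[...,0]*.6)&(C[...,1]<C[...,2]*.75)&(C[...,0]>60)&(C[...,0]>C[...,2]*.8)&(P[...,0]<.5)&(P[...,1]>.1)
    q=P[m&(P[...,2]>-.02)]; M=q[:,:2]-[.449,.3255]; c,s=np.cos(.163),np.sin(.163)
    L=np.c_[M[:,0]*c+M[:,1]*s,-M[:,0]*s+M[:,1]*c]
    print(n,len(q),q.min(0),q.max(0)); print(' local near', L[(abs(L[:,0])<.05)].round(3)[:8], 'max x',L[:,0].max())
E
```

```text
top0 572 [ 0.19706893  0.17743156 -0.00433914] [0.36497405 0.32562034 0.03598162]
 local near [] max x -0.09677824967828326
side0 1613 [ 0.20594742  0.17244806 -0.00258713] [0.36805241 0.31410877 0.0290309 ]
 local near [] max x -0.09428229760585408
```

>>> {"api": "move_arm", "payload": {
  "steps": "0.04 0 -0.003 0 0; 0.08 0 -0.003 0 0; 0.11 0 -0.003 0 0; 0.135 0 -0.003 0 0; 0.145 0 -0.003 0 0; 0.152 0 -0.003 0 0; 0.154 0 -0.003 0 0; 0.154 0 -0.003 0 0"
}}

```text
clock: 3.2
position: [0.4488, 0.326, 0.0071]
ee_rot: [1.088, 1.282, -1.086]
force: [-0.0, 0.1, -0.3]
width: 0.997
```

>>> {"api": "move_arm", "payload": {
  "steps": "0 0 0 0 255; 0 0 0 0 255; 0 0 0 0 255; 0 0 0 0 255; 0 0 0 0 255; 0 0 0 0 255; 0 0 0 0 255; 0 0 0 0 255; 0 0 0 0 255; 0 0 0 0 255",
  "squeeze": 30
}}

```text
clock: 4.03
position: [0.448, 0.3259, 0.0062]
ee_rot: [1.086, 1.283, -1.086]
force: [0.7, -0.1, -0.5]
width: 0.326
```

```bash
python3 - <<'E'
from h import *
plan([0.449,.3255,.035],np.radians(9.5))
E
```

```text
pos [0.448  0.3259 0.0062] x [-0. -0. -1.] y [ 0.986  0.165 -0.   ] z [ 0.165 -0.986  0.   ] shift mm [-28.8   0.9   0.6] turn -0.0 F [ 0.7 -0.1 -0.5] w 0.326 t 4.0333 j7 -2.47
```

>>> {"api": "move_arm", "payload": {
  "steps": "0 0 0 0 255; 0 0 0 0 255; -0.015 0 0 0 255; -0.03 0 0 0 255; -0.03 0 0 0 255; -0.03 0 0 0 255"
}}

```text
clock: 4.53
position: [0.4484, 0.3263, 0.0365]
ee_rot: [1.087, 1.283, -1.085]
force: [0.1, 0.4, -1.4]
width: 0.298
```

```bash
python3 - <<'E'
from h import *
plan([0.449,.3255,.035],np.radians(9.5))
d=grab('side','side1'); P=cloud(d); d2=grab('wrist','wrist2')
E
```

```text
pos [0.4484 0.3263 0.0365] x [ 0.001  0.001 -1.   ] y [0.986 0.165 0.001] z [ 0.165 -0.986 -0.001] shift mm [1.5 0.4 0.9] turn -0.0003 F [ 0.1  0.4 -1.4] w 0.298 t 4.5333 j7 -2.45
```

View pics/side1.png

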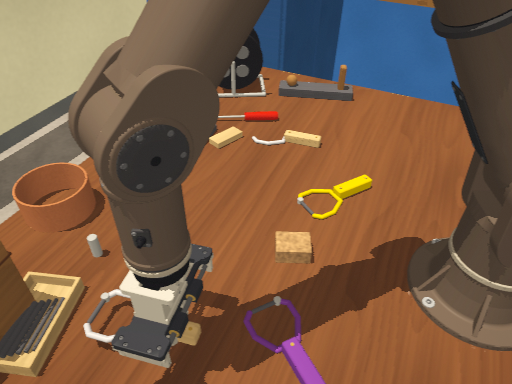

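View pics/wrist2.png

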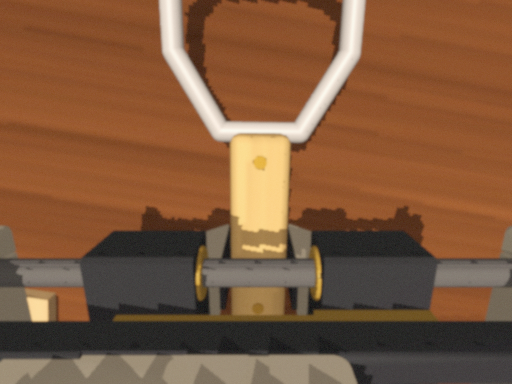

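It is lifted: the ring is in the air with its back bar at (258,131) and its shadow offset. Next I measure the hook's pose in the grip.

```bash
python3 - <<'E'
from h import *
d=load('wrist2');P=cloud(d);o=arm.observe();M=R.from_rotvec(o['ee_rot']).as_matrix()
L=(P-o['position'])@M*1000   # tool coords
for v in range(140,250,20): print(v,L[v,258].round(1))
for v in range(120,145,3): print(v,L[v,258].round(1))
for v in (30,60): 
  r=[u for u in range(150,380) if P[v,u,2]>.02]; a=[u for u in r if u<260]; b=[u for u in r if u>260]
  print('ring sides',L[v,a].mean(0).round(1),L[v,b].mean(0).round(1))
r=[u for u in range(215,305) if P[180,u,2]>.045]; print('handle',L[180,r[0]],L[180,r[-1]])
E
```

```text
140 [-19.5  59.4  -1.9]
160 [-21.   50.7  -2. ]
180 [-19.9  41.2  -2. ]
200 [-20.3  31.8  -2. ]
220 [-19.8  21.7  -2. ]
240 [-20.6  11.7  -2. ]
120 [36.2 66.2 -2. ]
123 [-0.6 66.  -1.9]
126 [-2.3 64.6 -1.9]
129 [-2.3 63.1 -1.9]
132 [-3.  61.7 -1.9]
135 [-16.9  61.4  -1.9]
138 [-18.6  60.2  -1.9]
141 [-18.8  58.9  -1.9]
144 [-19.9  57.7  -1.9]
ring sides [ -2.4 107.5 -40.9] [ -2.5 107.4  40.8]
ring sides [ -2.5  94.8 -39.1] [-2.4 94.7 39.2]
handle [-16.91354328  40.57615456 -14.63919204] [-15.99742064  40.33894689  12.67837203]
```

```bash
python3 - <<'E'
from h import *
plan([0.500,.007,.036],np.radians(9.5))
E
```

```text
pos [0.4478 0.3255 0.0355] x [-0.001 -0.001 -1.   ] y [ 0.986  0.165 -0.001] z [ 0.165 -0.986  0.001] shift mm [-3.000e-01 -1.000e+00  3.228e+02] turn -0.0002 F [-0.1 -1.  -1.2] w 0.299 t 4.6333 j7 -2.45
```

>>> {"api": "move_arm", "payload": {
  "steps": "0 0 0.02 0 255; 0 0 0.05 0 255; 0 0 0.085 0 255; 0 0 0.12 0 255; 0 0 0.155 0 255; 0 0 0.19 0 255; 0 0 0.225 0 255; 0 0 0.26 0 255; 0 0 0.295 0 255; 0 0 0.322 0 255"
}}

```text
clock: 5.47
position: [0.5006, 0.005, 0.0353]
ee_rot: [1.086, 1.283, -1.09]
force: [-0.4, -1.2, -1.2]
width: 0.298
```

>>> {"api": "move_arm", "payload": {
  "steps": "0 0 0 0 255; 0.008 0 0 0 255; 0.016 0 0 0 255; 0.025 0 0 0 255; 0.025 0 0 0 255; 0.025 0 0 0 255"
}}

```text
clock: 5.97
position: [0.5002, 0.0096, 0.0102]
ee_rot: [1.084, 1.286, -1.086]
force: [-0.1, -0.3, -1.2]
width: 0.304
```

```bash
cat > eye.py <<'E'
from h import *
import sys
t=sys.argv[1]
o=arm.observe();M=R.from_rotvec(o['ee_rot']).as_matrix()
plan([0.602,.024,.010],np.radians(9.5))
for n in('wrist','top','side'):
    d=grab(n,n+t);P=cloud(d).reshape(-1,3)
    for z0,z1 in((.01,.02),(.02,.038),(.03,.05)):
        for c in((.681,.04),(.694,-.038)):
            k=P[(np.hypot(P[:,0]-c[0],P[:,1]-c[1])<.015)&(P[:,2]>z0)&(P[:,2]<z1)]
            if len(k)>3:
                cam=d['extrinsics'][:2,3]; v=k.mean(0)[:2]-cam; v/=np.linalg.norm(v)
                ax=k.mean(0)[:2]+v*0.0039; q=M.T@(np.r_[ax,o['position'][2]]-o['position'])
                print(n,z0,c,len(k),k.mean(0).round(4),'axis',ax.round(4),'tool mm',(q*1000).round(1))
E
python3 eye.py 3
```

```text
pos [0.5002 0.0096 0.0102] x [-0.002  0.    -1.   ] y [ 0.986  0.167 -0.002] z [ 0.167 -0.986 -0.001] shift mm [ -0.  102.7   2.9] turn 0.0022 F [-0.1 -0.3 -1.2] w 0.304 t 5.9667 j7 -1.9
top 0.01 (0.694, -0.038) 4 [ 0.6887 -0.0383  0.0154] axis [ 0.6926 -0.0388] tool mm [ -0.4 181.6  79.9]
top 0.02 (0.681, 0.04) 7 [0.6728 0.0388 0.0305] axis [0.6767 0.039 ] tool mm [ -0.4 178.9   0.5]
top 0.02 (0.694, -0.038) 4 [ 0.6888 -0.0386  0.03  ] axis [ 0.6927 -0.0392] tool mm [ -0.4 181.6  80.3]
top 0.03 (0.681, 0.04) 10 [0.6754 0.0391 0.0409] axis [0.6793 0.0393] tool mm [ -0.4 181.5   0.7]
top 0.03 (0.694, -0.038) 6 [ 0.6895 -0.0403  0.0407] axis [ 0.6934 -0.0409] tool mm [ -0.4 182.   82.1]
side 0.01 (0.681, 0.04) 16 [0.6789 0.0432 0.0158] axis [0.6815 0.0403] tool mm [-4.000e-01  1.838e+02  1.000e-01]
side 0.01 (0.694, -0.038) 13 [ 0.6944 -0.0352  0.016 ] axis [ 0.6968 -0.0383] tool mm [ -0.4 185.8  80.1]
side 0.02 (0.681, 0.04) 26 [0.6786 0.0426 0.0295] axis [0.6811 0.0397] tool mm [ -0.4 183.4   0.6]
side 0.02 (0.694, -0.038) 25 [ 0.6939 -0.0358  0.0294] axis [ 0.6963 -0.0388] tool mm [ -0.4 185.2  80.6]
side 0.03 (0.681, 0.04) 40 [0.679  0.0414 0.0408] axis [0.6816 0.0385] tool mm [ -0.4 183.6   1.9]
side 0.03 (0.694, -0.038) 20 [ 0.6933 -0.0351  0.0382] axis [ 0.6957 -0.0382] tool mm [ -0.4 184.7  79.8]
```

View pics/wrist3.png

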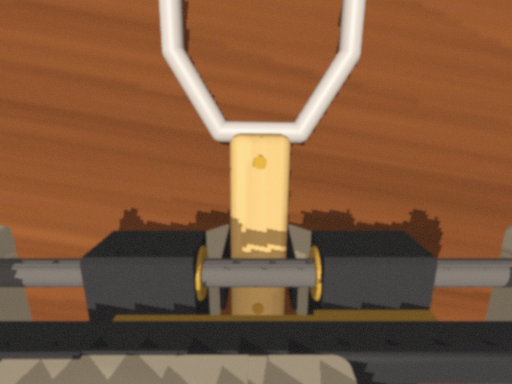

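View pics/side3.png

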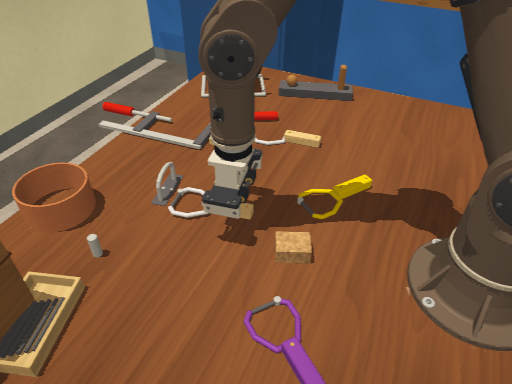

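>>> {"api": "move_arm", "payload": {
  "steps": "0 0.008 0.0025 0 255; 0 0.018 0.0025 0 255; 0 0.028 0.0025 0 255; 0 0.038 0.0025 0 255; 0 0.048 0.0025 0 255; 0 0.058 0.0025 0 255; 0 0.066 0.0025 0 255; 0 0.074 0.0025 0 255; 0 0.082 0.0025 0 255; 0 0.082 0.0025 0 255"
}}

```text
clock: 6.95
position: [0.5851, 0.0196, 0.0115]
ee_rot: [1.088, 1.281, -1.085]
force: [3.5, -2.7, -1.8]
width: 0.303
```

```bash
python3 eye.py 4 | head -30
```

```text
pos [0.5851 0.0196 0.0115] x [ 0.003  0.    -1.   ] y [0.986 0.164 0.003] z [ 0.164 -0.986  0.   ] shift mm [ 1.5 17.4 -1.5] turn -0.0006 F [ 3.5 -2.7 -1.8] w 0.303 t 6.95 j7 -1.86
wrist 0.01 (0.681, 0.04) 69 [0.6769 0.0382 0.0142] axis [0.6807 0.0391] tool mm [ 0.3 97.5 -3.5]
wrist 0.01 (0.694, -0.038) 221 [ 0.6924 -0.0347  0.0149] axis [ 0.6943 -0.0381] tool mm [ 0.3 98.2 74.9]
wrist 0.02 (0.681, 0.04) 130 [0.6756 0.0395 0.0293] axis [0.6793 0.0407] tool mm [ 0.3 96.4 -5.2]
wrist 0.02 (0.694, -0.038) 381 [ 0.6914 -0.0353  0.0285] axis [ 0.6932 -0.0387] tool mm [ 0.3 97.1 75.4]
wrist 0.03 (0.681, 0.04) 428 [0.6775 0.0411 0.0436] axis [0.6811 0.0424] tool mm [ 0.3 98.5 -6.6]
wrist 0.03 (0.694, -0.038) 275 [ 0.6905 -0.0358  0.0381] axis [ 0.6922 -0.0393] tool mm [ 0.3 96.  75.7]
side 0.01 (0.681, 0.04) 17 [0.6799 0.0419 0.0146] axis [0.6825 0.0389] tool mm [ 0.3 99.3 -3. ]
side 0.01 (0.694, -0.038) 11 [ 0.6941 -0.035   0.0152] axis [ 0.6966 -0.0381] tool mm [  0.3 100.5  75.3]
side 0.02 (0.681, 0.04) 29 [0.6791 0.0428 0.0289] axis [0.6817 0.0399] tool mm [ 0.3 98.6 -4.1]
side 0.02 (0.694, -0.038) 26 [ 0.6939 -0.036   0.0283] axis [ 0.6963 -0.039 ] tool mm [  0.3 100.1  76.1]
side 0.03 (0.681, 0.04) 39 [0.6791 0.0412 0.0408] axis [0.6817 0.0382] tool mm [ 0.3 98.4 -2.4]
side 0.03 (0.694, -0.038) 23 [ 0.6932 -0.0348  0.038 ] axis [ 0.6957 -0.0378] tool mm [ 0.3 99.6 74.9]
```

View pics/side4.png

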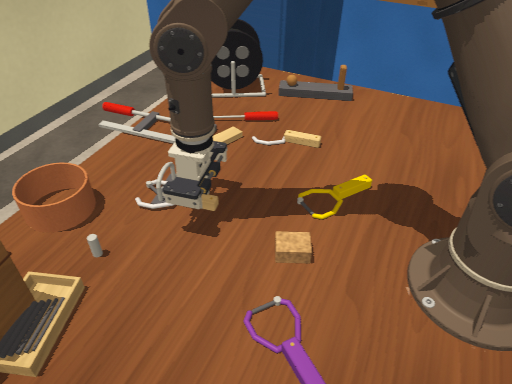

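View pics/wrist4.png

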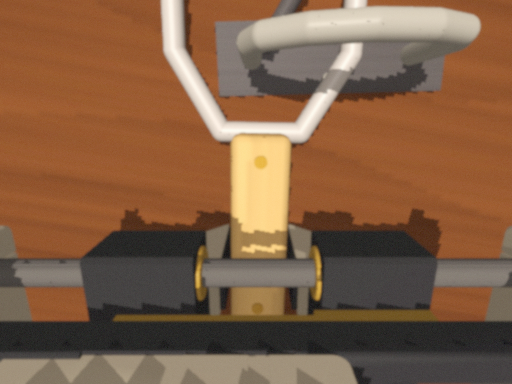

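The leg is inside the ring at wrist (250,55), and the gate is held open by it at (288,5). I push about 20 mm more.

>>> {"api": "move_arm", "payload": {
  "steps": "0 0.006 0 0 255; 0 0.012 0 0 255; 0 0.017 0 0 255; 0 0.021 0 0 255; 0 0.021 0 0 255; 0 0.021 0 0 255"
}}

```text
clock: 7.6
position: [0.6031, 0.0233, 0.0111]
ee_rot: [1.086, 1.284, -1.086]
force: [-0.8, -0.3, -1.7]
width: 0.298
```

```bash
python3 eye.py 5 | grep -v 694; python3 -c "
import cv2
a=cv2.imread('pics/side5.png')[130:240,110:260];cv2.imwrite('pics/s5c.png',cv2.resize(a,None,fx=5,fy=5,interpolation=cv2.INTER_CUBIC))"
```

```text
pos [0.6031 0.0233 0.0111] x [-0.  0. -1.] y [ 0.986  0.165 -0.   ] z [ 0.165 -0.986 -0.   ] shift mm [ 1.1 -1.  -0.9] turn 0.0003 F [-0.8 -0.3 -1.7] w 0.298 t 7.6 j7 -1.85
wrist 0.01 (0.681, 0.04) 61 [0.6671 0.0378 0.0118] axis [0.6632 0.0383] tool mm [-0.  61.7 -4.9]
wrist 0.03 (0.681, 0.04) 286 [0.679  0.0418 0.0454] axis [0.6817 0.0447] tool mm [-0.  81.  -8.1]
```

View pics/s5c.png

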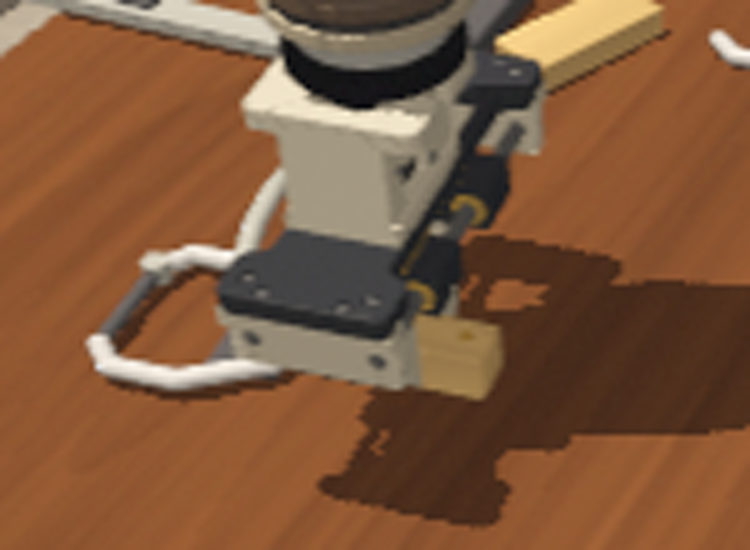

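View pics/wrist5.png

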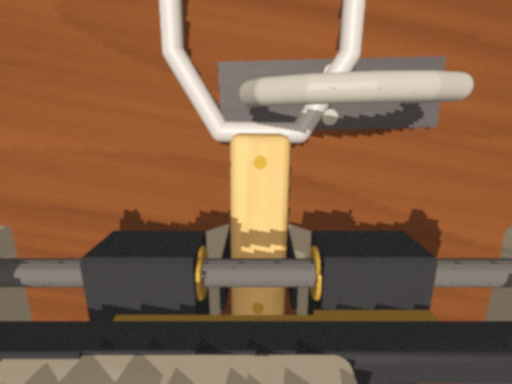

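The gate has snapped shut: in the side crop it runs straight from the knob (150,265) to the ring tip (98,340). I now back off and shift left so the ring doesn't rest on the plate's screw heads (wrist (330,115)), then lower and look.

>>> {"api": "move_arm", "payload": {
  "steps": "0 -0.007 -0.004 0 255; 0 -0.014 -0.008 0 255; 0 -0.02 -0.014 0 255; 0 -0.02 -0.014 0 255; 0.002 -0.02 -0.014 0 255; 0.004 -0.02 -0.014 0 255; 0.004 -0.02 -0.014 0 255"
}}

```text
clock: 8.33
position: [0.5813, 0.0332, 0.0068]
ee_rot: [1.086, 1.283, -1.087]
force: [0.1, -0.1, -1.3]
width: 0.302
```

```bash
python3 eye.py 6 ; python3 -c "
import cv2
a=cv2.imread('pics/side6.png')[130:240,110:260];cv2.imwrite('pics/s6c.png',cv2.resize(a,None,fx=5,fy=5,interpolation=cv2.INTER_CUBIC))"
```

```text
pos [0.5813 0.0332 0.0068] x [-0. -0. -1.] y [ 0.986  0.165 -0.   ] z [ 0.165 -0.986  0.   ] shift mm [-3.2 19.  12.5] turn -0.0003 F [ 0.1 -0.1 -1.3] w 0.302 t 8.3333 j7 -1.89
wrist 0.01 (0.681, 0.04) 80 [0.6757 0.0415 0.0153] axis [0.6795 0.0406] tool mm [-0.  98.1  8.9]
wrist 0.01 (0.694, -0.038) 314 [ 0.6927 -0.0347  0.015 ] axis [ 0.6944 -0.0382] tool mm [ 0.  99.9 89. ]
wrist 0.02 (0.681, 0.04) 181 [0.6757 0.0413 0.0298] axis [0.6795 0.0404] tool mm [-0.  98.1  9.1]
wrist 0.02 (0.694, -0.038) 542 [ 0.6917 -0.035   0.0289] axis [ 0.6934 -0.0385] tool mm [ 0.  98.8 89.2]
wrist 0.03 (0.681, 0.04) 606 [0.6777 0.0414 0.0435] axis [0.6815 0.0406] tool mm [ -0.  100.1   9.2]
wrist 0.03 (0.694, -0.038) 377 [ 0.6908 -0.0352  0.0371] axis [ 0.6924 -0.0388] tool mm [ 0.  97.8 89.3]
top 0.02 (0.694, -0.038) 4 [ 0.6881 -0.0394  0.0298] axis [ 0.6919 -0.0399] tool mm [ 0.  97.1 90.3]
top 0.03 (0.694, -0.038) 7 [ 0.6895 -0.0403  0.0404] axis [ 0.6934 -0.0408] tool mm [ 0.  98.4 91.5]
side 0.01 (0.681, 0.04) 5 [0.6811 0.0452 0.015 ] axis [0.6837 0.0423] tool mm [ -0.  102.5   7.9]
side 0.01 (0.694, -0.038) 7 [ 0.6955 -0.0336  0.0155] axis [ 0.698  -0.0366] tool mm [  0.  103.6  88.1]
side 0.02 (0.681, 0.04) 26 [0.679  0.0431 0.0306] axis [0.6816 0.0401] tool mm [ -0.  100.1   9.7]
side 0.02 (0.694, -0.038) 13 [ 0.6962 -0.0345  0.0292] axis [ 0.6986 -0.0376] tool mm [  0.  104.1  89.1]
side 0.03 (0.681, 0.04) 39 [0.6794 0.0411 0.0406] axis [0.6819 0.0381] tool mm [ -0.  100.1  11.7]
side 0.03 (0.694, -0.038) 7 [ 0.6957 -0.0338  0.038 ] axis [ 0.6981 -0.0369] tool mm [  0.  103.7  88.4]
```

View pics/s6c.png

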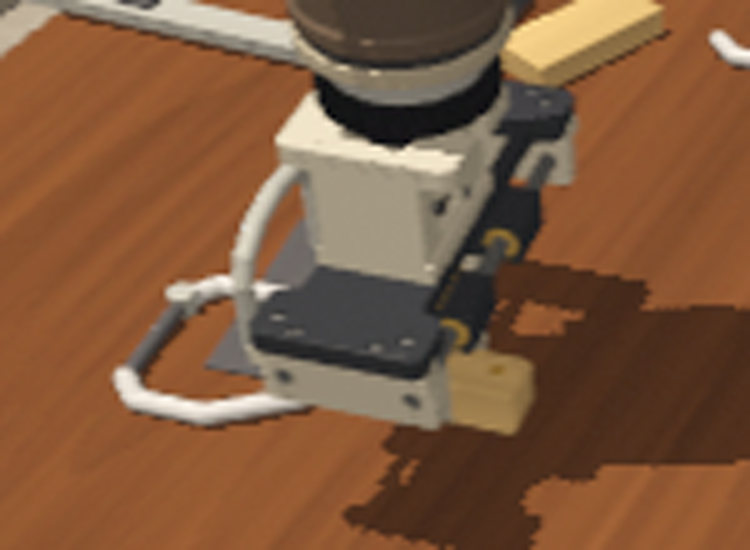

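View pics/wrist6.png

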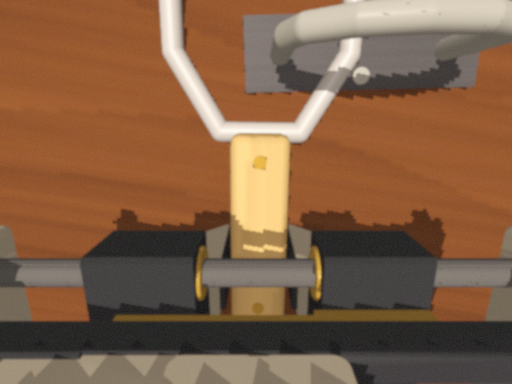

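The leg sits at hook x≈88, y≈-9 mm, with the gate shut and the ring down at the plate. Opening the gripper slowly.

>>> {"api": "move_arm", "payload": {
  "steps": "0 0 0 0 150; 0 0 0 0 120; 0 0 0 0 90; 0 0 0 0 60; 0 0 0 0 30; 0 0 0 0 0; 0 0 0 0 0; 0 0 0 0 0; 0 0 0 0 0; 0 0 0 0 0"
}}

```text
clock: 9.32
position: [0.5811, 0.0334, 0.0072]
ee_rot: [1.086, 1.283, -1.086]
force: [-0.8, -0.6, 0.3]
width: 0.973
```

>>> {"api": "move_arm", "payload": {
  "steps": "0 0 0 0 0; -0.01 0 0 0 0; -0.025 0 0 0 0; -0.05 0 0 0 0; -0.08 0 0 0 0; -0.11 0 0 0 0; -0.14 -0.03 0 0 0; -0.16 -0.06 0 0 0; -0.16 -0.09 0 0 0; -0.16 -0.12 0 0 0"
}}

```text
clock: 10.15
position: [0.4624, 0.0138, 0.1692]
ee_rot: [1.087, 1.28, -1.084]
force: [-0.8, -0.4, -0.6]
width: 0.997
```

```bash
python3 eye.py 7 |head -1; python3 - <<'E'
from h import *
d=load('side7');P=cloud(d);w=load('wrist7');Pw=cloud(w)
for n,Q in(('side',P),('wrist',Pw)):
    m=(Q[...,2]>.02)&(Q[...,2]<.034)&(Q[...,0]>.5)&(Q[...,0]<.65)&(abs(Q[...,1]-.035)<.03)
    h=Q[m]; r=cv2.minAreaRect((h[:,:2]*1000).astype(np.float32)); print(n,len(h),r)
    A=np.c_[h[:,:2],np.ones(len(h))]; k=h[:,2]>.0235; print(' plane',np.linalg.lstsq(A[k],h[k,2],rcond=None)[0].round(3),'top z',np.median(h[k,2]))
a=d['img'][130:240,110:260];cv2.imwrite('pics/s7c.png',cv2.resize(a,None,fx=5,fy=5,interpolation=cv2.INTER_CUBIC))
E
```

```text
pos [0.4624 0.0138 0.1692] x [ 0.003 -0.    -1.   ] y [0.986 0.165 0.003] z [ 0.165 -0.986  0.001] shift mm [159.7 138.8  12.8] turn 0.0 F [-0.8 -0.4 -0.6] w 0.997 t 10.15 j7 -1.74
side 422 ((592.8561401367188, 37.66938018798828), (99.32266998291016, 29.832191467285156), 9.497577667236328)
 plane [-0.004  0.006  0.027] top z 0.025272559741633893
wrist 3058 ((583.8833618164062, 34.627586364746094), (83.15464782714844, 27.730775833129883), 8.701615333557129)
 plane [-0.001  0.002  0.026] top z 0.025405400980163584
```

View pics/s7c.png

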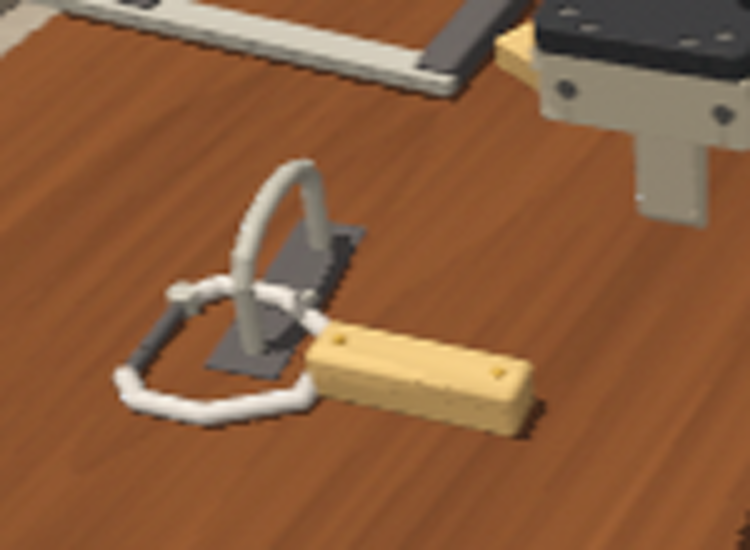

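View pics/wrist7.png

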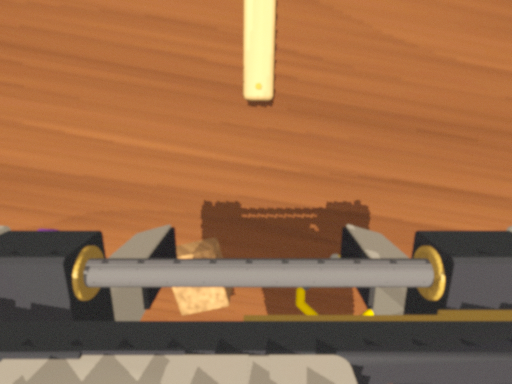

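The side crop shows the left leg inside the ring at (250,335), the gate shut from (180,300) to (125,375), the hook flat and the gripper clear. I let the arm settle for a few rows, then hand in.

>>> {"api": "move_arm", "payload": {
  "steps": "0 0 0 0 0; 0 0 0 0 0; 0 0 0 0 0; 0 0 0 0 0"
}}

```text
clock: 10.63
position: [0.4635, 0.014, 0.1671]
ee_rot: [1.086, 1.284, -1.086]
force: [-0.7, 0.3, -0.0]
width: 1.0
```

```bash
python3 - <<'E'
from h import *
a=load('top0')['img'];d=grab('top','top8');b=d['img']
print('open hook region diff',np.abs(a[150:220,322:368].astype(int)-b[150:220,322:368]).mean())
print(arm.sign_off())
E
```

```text
open hook region diff 1.0685300207039337
the job is handed in; nothing more can be done
None
```

The snap hook is on the eye, lying flat with its gate shut, and I handed the job in at about 10.7 s of the 51 s allowed. I gripped it by the handle, pushed its gate over the eye's left leg until it snapped shut, backed off 20 mm, laid it down and let go.

Last checks:
- **Leg in the ring:** the left leg's axis was at about x 88, y −9 mm in the hook's frame just before release. The side picture after release still shows it inside the ring.
- **Gate:** it looks straight and shut in the side picture. I judged this by eye and did not measure the angle.
- **Flat:** the handle top is about 25 mm up and level to under 0.5°.
- **Gripper:** it is open and about 0.17 m up, touching nothing.
- **Open hook:** its area in the top picture is unchanged apart from noise.

None of the checks failed. The cameras differed by 2–5 mm on the leg positions, well within the margin. In the final wrist picture the handle was cut off, so its length read short (83 mm instead of 100) and I used the side camera's position instead.

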